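# Torque down the gland nut of a filter holder with a click wrench

## Robot

A 6-joint arm with a two-finger parallel gripper is mounted at the origin on a cart in front of the work surface, level with it; the furniture and walls round the work are solid. World frame = base frame: x ahead of the robot, y to its left, z up, the work surface at z = 0. Lengths are in mm, angles in rad, forces in N, time in s.
With the tool pointing down it reaches from about 300 to 750 mm from the base axis. Payload 8.5 kg.
Tool frame: the origin (TCP) lies at the centre of the arm's flange, where the gripper is bolted on; the fingertips stand env.tcp_to_tips ahead of it and the grasp point (between the pads) lies 147 mm ahead of it (env.tcp_to_tips is the distance from the TCP to the fingertips, in mm); z points along the fingers, y is the line along which they close (so a half turn about z gives the same grasp; the last joint's range is limited). The gripper opens to 88 mm and grips with 3 to 60 N. Pads are 18 mm wide; open, the fingers measure 123 mm over their backs; the gripper's body (75 mm by 187 mm) begins 45 mm behind the grasp point.
Start: joints at [0.964, 0.381, 1.297, -0, 1.464, -0.215], TCP at [210.01, 508.309, 404.748] pointing down, gripper open.
Joint ranges: [-3.11, 3.11], [-0.89, 2.33], [0.22, 2.48], [-1.42, 4.56], [0.17, 2.85], [-2.88, 2.88]. Speed limits (rad/s): [2.39, 2.39, 3.14, 3.14, 3.14, 3.14].

## Interface

Orientations are given as a rotation vector (axis times angle).
In Python, from station import env gives the robot as it stands. The module is installed in compiled form; this text tells all that it offers.
- The arm moves only by the tool arm_command, never from a script. Its argument "series" is a list of rows, each an object of numbers: "x", "y", "z": the shift along the world's x, y, z in mm; "rx", "ry", "rz": the turn, a rotation vector about the world's x, y, z in degrees. In form: [{"x": .., "y": .., "z": .., "rx": .., "ry": .., "rz": ..}, ...]. A call has 1 to 12 rows; each row shifts and turns the commanded pose from where the row before left it; what a row does not reach is not made up. A row lasts 1/8 s, in which the tool goes at most 62.5 mm and 10.7 degrees, less where a joint would pass 70% of its speed; a pose out of reach is approached as far as the arm can. A call is refused whole if a number of a shift passes 62.5 or a number of a turn 10.7, either way. A call with a gripper value outside its range is refused whole. "hand" is the finger opening in mm, from 0 to 88.1, set as the call begins (left out, the last holds). The fingers move at their own pace and stop on an object; "squeeze" is the grip in N (left out, the last holds). Time passes only in rows, so rows that do not move let the fingers close. It gives the time, the measured TCP pose, the force, the opening and the grip force at its end, in the units of the state.
- env.read_state(): the state, without advancing time (a new reading comes with each control period).
- env.capture(name): name is "scene" or "side" or "wrist"; returns (picture, depth): 480x640x3 uint8, red, green, blue; 480x640 float32, mm along the optical axis (not along the pixel's ray), 0 where there is no reading.
- env.calibration(name): a dict with "mtx" (3x3 intrinsics, pixels), "R" (3x3) and "t" (3): a world point X has camera coordinates R X + t; the wrist camera has in their place "mount" (4x4, takes a point from camera to tool coordinates, whose origin is the TCP and whose axes are the flange's). Camera axes: x right, y down, z forward; pixel columns grow to the right and rows downward; lengths in mm; the calibration is good to about 2 mm. A picture is of the moment at which its call begins: read the wrist's pose just before it. calibration takes no time and is no camera call.
- env.hand_in(): hands the job in; it is judged then, once.
The state is a dict: "time": time; "joint_pos": joint angles; "joint_vel": joint speeds; "tau": joint torques, N m; "tcp_pos": TCP position; "eef_rot": TCP orientation; "force": force on the tool from outside, world axes, zero at the start; "wrist_torque": the same for the moment, N m; "width": finger opening in mm; "finger_force": force on a finger pad.
Only numpy, scipy, OpenCV 4.12 (cv2) and the standard library are available. Lean on these libraries where they do the work, as an engineer would, in place of code of your own. Each camera call takes 0.05 s, during which the arm holds its last target. There are 200 camera calls.

## Task

Fit the click wrench all the way down over the square brass nut of the filter holder, then swing its handle clockwise (seen from above) to tighten the nut until the wrench clicks, that is until its handle gives way, and stop at once: do not push the handle on to the end of its play. Do not force anything, disturb nothing else, and leave the wrench sitting on the tightened nut with its handle let go.

Things in the scene. Friction and masses are not known exactly. Their poses are not given: they have to be found in the camera images.
- wrench_socket (a point): Click wrench, loose, 0.45-0.6 kg, lying upright: steel head 58x58x42 mm, a handle out of one side, a square socket 38 mm wide, 30 deep, chamfered, open below. Point: centre of the socket's mouth, at the head's underside (table height at the start). +x along the straight handle, z up; socket walls along x and y: fits the nut in 4 ways. Fully on the nut, it lies at nut_base, within 2 mm play.
- wrench_neck (a point): Place to pick the wrench, 30 mm off its centre of mass: centre of the handle's steel neck, a bar 16 mm wide and 16 high that runs from 38 to 100 mm from the socket's axis. 60 mm from that axis, 20 mm above the head's underside. Axes as wrench_socket, but turning with the handle. The handle pivots on the head, about an upright pivot 34 mm from the socket's axis (the click, see wrench_grip).
- wrench_grip (a point): Push here: axis of the black grip, 28 mm thick, 100 to 195 mm from the socket's axis (end knob 40 mm thick to 215), 175 mm out, 20 mm above the head's underside; axes as neck. A detent holds the handle straight until a clockwise push here reaches 6-8 N; then it gives way (click) and the push falls to a quarter within 12 mm; hard stop at 12.7 mm. Springs back. Rigid the other way; no ratchet.
- nut_base (a point): Square brass nut, 36 mm across flats, 28 high, upper 6 mm tapering to 27, on a steel collar (74 mm wide, top 60 mm above the table) on a 100x100x30 mm block fixed to the table. Point: centre of the nut's underside, level with the collar's top; x, y square to the flats, z up. Clockwise from above tightens: it runs easily (under 1.5 N at the grip) for 0.3-0.6 rad (not visible), then is tight.
- nut_mark (a point): Red paint mark on top of the nut, near a corner, 17 mm off its axis and 28 mm above nut_base; turns with the nut.
- plug_a: Bystander: small stainless blind plug, 28 mm across, 29 mm high; origin at the centre of its underside.
- plug_b: Bystander: small stainless blind plug, 31 mm across, 29 mm high; origin at the centre of its underside.
- petri: Bystander: petri dish, 60 mm across, 15 mm high; origin at the centre of its underside.
- tape: Bystander: roll of tape lying flat, 92 mm across, 25 mm high; origin at the centre of its underside.

How it is judged (in metres and radians):
On the way, in this order (a step that is already met when the one before it is completed fails the run):
1. the wrench is fully down on the nut (horizontal distance between wrench_socket and nut_base below 0.004 m and z of wrench_socket in the frame of nut_base below 0.004 m), for 0.2 s.
2. the wrench clicks: its handle gives way clockwise by more than 3 mm at the grip, with the socket on the nut (y of wrench_grip in the frame of wrench_socket below -0.003 m and horizontal distance between wrench_socket and nut_base below 0.006 m and z of wrench_socket in the frame of nut_base below 0.008 m).
At the end, for the whole second after the job is handed in: The wrench sits fully on the nut (within 5 mm of its seat, sideways and in height), at rest, its handle sprung back straight (within 2 mm at the grip), and the nut has been turned from where it was (its mark by more than 3 mm) (horizontal distance between wrench_socket and nut_base below 0.005 m and z of wrench_socket in the frame of nut_base below 0.005 m and y of wrench_grip in the frame of wrench_socket above -0.002 m and distance of nut_mark from where it was at the start of the episode above 0.003 m and linear speed of wrench below 0.02 m/s); the robot touches nothing.
It fails at once if the handle was pushed on after the click, more than 11 mm out of line at the grip (y of wrench_grip in the frame of wrench_socket below -0.011 m).
It fails at once if nut and collar were overloaded: the wrench bore on them with more than 140 N summed over all contacts (the click takes about 70) (contact force between wrench and collar above 140 N).
It fails at once if a bystander was moved by more than 20 mm (distance of any of plug_a, plug_b, petri, tape from where it was at the start of the episode above 0.02 m).
It also fails if it takes over 61 s, if anything falls off the work surface, if the arm or the gripper's body presses on something with over 40 N, if the wrist force passes 120 N, or if a joint passes its speed limit or range.

## Working session

There is one attempt and no reset: what is moved stays moved. The work goes in short steps, Python scripts to look and compute and a tool call to move; the robot and the scene stay as the last step left them, time stands still between calls to the robot, and variables do not carry over. Pictures are saved under pics/ and viewed, at most 10 in all, crops included, and the job is handed in when it is done.

Besides the shell and the picture viewer there is one more tool, called after "Call:" by a JSON object that holds its "fn" and its "kwargs". arm_command: Moves the arm, as the interface text tells. Its arguments: {"type":"object","properties":{"series":{"type":"array","items":{"type":"object","properties":{"x":{"type":"number"},"y":{"type":"number"},"z":{"type":"number"},"rx":{"type":"number"},"ry":{"type":"number"},"rz":{"type":"number"}}}},"hand":{"type":"number"},"squeeze":{"type":"number"}},"required":["series"]}

```bash
mkdir -p pics; cat > h.py <<'E'
import numpy as np, cv2
from station import env
from scipy.spatial.transform import Rotation as Ro
def cap(n,name):
    s=env.read_state(); p,d=env.capture(n); cv2.imwrite(f'pics/{name}.png',p[:,:,::-1]); np.savez(f'pics/{name}.npz',p=p,d=d,pos=s['tcp_pos'],rot=s['eef_rot']); return p,d
def world(n,name,px,z=None):
    c=env.calibration(n); f=np.load(f'pics/{name}.npz'); K=np.array(c['mtx']); out=[]
    if n=='wrist':
        M=np.array(c['mount']); R=Ro.from_rotvec(f['rot']).as_matrix(); A=R@M[:3,:3]; o=R@M[:3,3]+f['pos']
    else:
        A=np.array(c['R']).T; o=-A@np.array(c['t'])
    for i,(u,v) in enumerate(px):
        r=A@np.linalg.inv(K)@[u,v,1]
        if z is None: k=f['d'][int(v),int(u)]
        else: k=(z-o[2])/r[2]
        out.append(o+k*r)
    return np.array(out)
E
python3 - <<'E'
from h import *
print(env.read_state(),env.tcp_to_tips)
a,_=cap('scene','s0');b,_=cap('side','d0');c,_=cap('wrist','w0')
E
```

```text
{'time': 0.0, 'joint_pos': array([ 9.63681362e-01,  3.81174655e-01,  1.29823359e+00, -2.31912620e-06,
        1.46359310e+00, -2.15328330e-01]), 'joint_vel': array([ 7.87126346e-04,  2.23873756e-04,  1.64971709e-03, -1.23830557e-03,
        4.33917469e-05,  7.15417022e-04]), 'tau': array([-5.65169501e-05, -4.37946367e+01, -2.24547672e+01,  7.12859980e-02,
        3.54385818e-02, -1.05267939e-04]), 'tcp_pos': array([210.00279991, 508.28109182, 404.15822871]), 'eef_rot': array([-6.11378826e-01, -3.08095631e+00,  2.02937569e-03]), 'force': array([ 0.05218244, -0.5398726 , -0.11751137]), 'wrist_torque': array([-0.04855364, -0.03505527, -0.0184474 ]), 'finger_force': 0.0, 'width': 88.11694463652843} 166.0
```

View pics/s0.png

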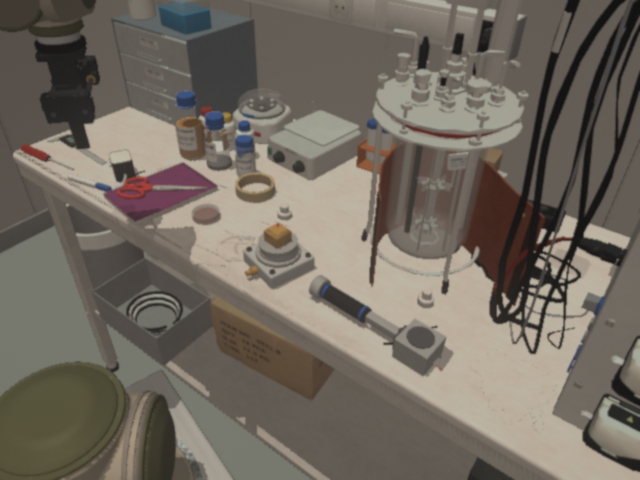

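View pics/w0.png

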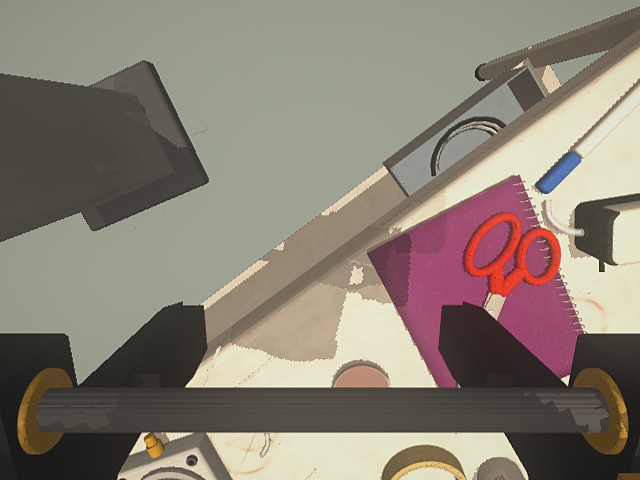

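The scene view shows the wrench head at about (418,342), its knob at (320,288), the nut at (278,233) and plugs at (285,211) and (426,298). The petri dish is at (206,213) and the tape at (256,186).

```bash
python3 - <<'E'
from h import *
np.set_printoptions(suppress=True,precision=1)
print(world('scene','s0',[(420,337),(382,321),(355,305),(320,288),(278,233),(285,208),(426,294),(206,212),(256,184),(278,262),(430,225)]))
for n in['scene','side','wrist']:
    c=env.calibration(n); print(n,c)
im=cv2.imread('pics/s0.png')[180:390,180:460]; a=cv2.resize(im,None,fx=2.8,fy=2.8,interpolation=2)
cv2.imwrite('pics/s0c.png',a)
E
```

```text
[[483.2 -65.9  44.7]
 [470.4   3.4  29.1]
 [457.3  55.5  31.7]
 [437.6 125.5  28.9]
 [426.1 235.   88.1]
 [529.5 362.1  28.3]
 [575.3   3.2  28.5]
 [394.9 462.7  18. ]
 [555.6 519.5  -1.6]
 [411.9 217.   39. ]
 [626.8  58.7 121.7]]
scene {'mtx': array([[522.3,   0. , 315.7],
       [  0. , 522.3, 225.8],
       [  0. ,   0. ,   1. ]]), 'R': array([[ 0.8, -0.6,  0. ],
       [-0.4, -0.5, -0.8],
       [ 0.5,  0.6, -0.6]]), 't': array([-261.3,  350.1,  635.2])}
side {'mtx': array([[440.9,   0. , 320.6],
       [  0. , 440.9, 235.8],
       [  0. ,   0. ,   1. ]]), 'R': array([[-1. , -0. , -0. ],
       [ 0. ,  0.6, -0.8],
       [ 0. , -0.8, -0.6]]), 't': array([ 506.8,  -55.2, 1063.6])}
wrist {'mtx': array([[428.6,   0. , 322.4],
       [  0. , 428.6, 249.8],
       [  0. ,   0. ,   1. ]]), 'mount': array([[ 0. , -1. , -0.3, 74.2],
       [ 1. ,  0. ,  0. ,  0.8],
       [-0. , -0.3,  1. , 21.1],
       [ 0. ,  0. ,  0. ,  1. ]])}
```

View pics/s0c.png

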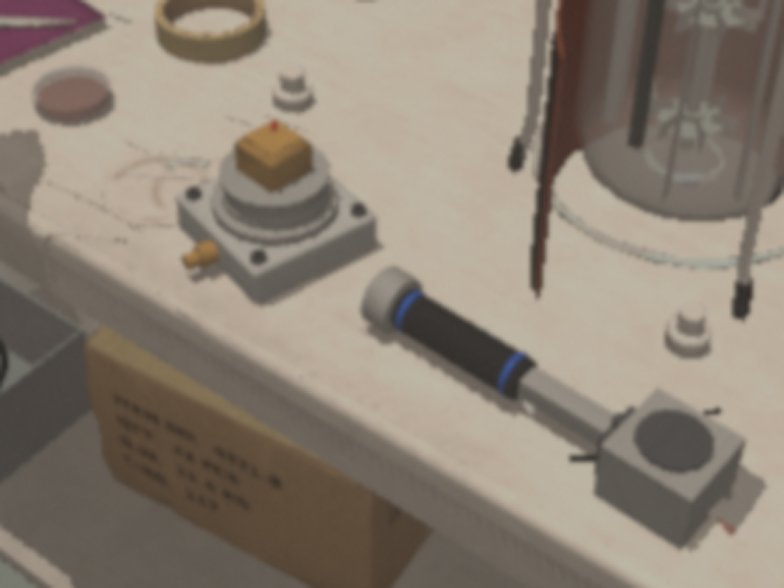

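View pics/d0.png

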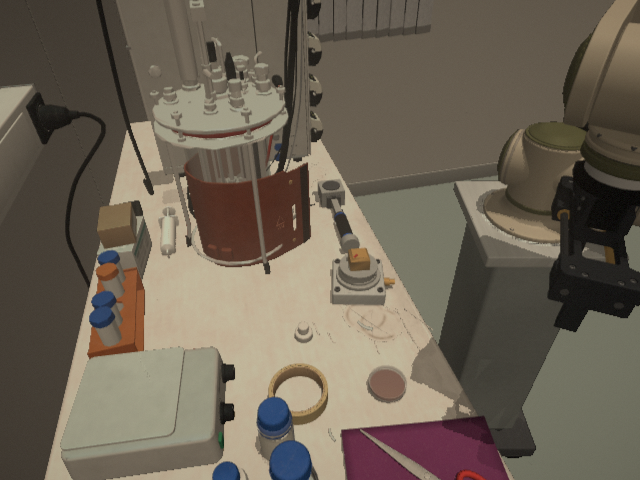

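The crop shows the nut with its red mark at the far corner and the wrench lying with its handle pointing about +y. I'll check the clearance to the reactor lid before moving.

```bash
python3 - <<'E'
from h import *
np.set_printoptions(suppress=True,precision=0)
for n,f in(('scene','s0'),('side','d0')):
    d=np.load(f'pics/{f}.npz')['d']; v,u=np.mgrid[0:480:2,0:640:2]
    px=np.c_[u.ravel(),v.ravel()]; ok=d[px[:,1],px[:,0]]>0; px=px[ok]
    W=world(n,f,px); m=(abs(W[:,0]-600)<250)&(W[:,1]>-250)&(W[:,1]<500)&(W[:,0]>380)
    W=W[m]; print(n)
    for lo in range(30,600,60):
        q=W[(W[:,2]>lo)&(W[:,2]<lo+60)]
        if len(q)>5: print(lo,len(q),np.percentile(q,[1,99],axis=0)[:,:2].ravel(), 'near x min',np.percentile(q[(q[:,1]<170)&(q[:,1]>-100)][:,0],1) if ((q[:,1]<170)&(q[:,1]>-100)).any() else '')
E
```

```text
scene
30 2704 [ 390. -232.  838.  494.] near x min 434.2793498380621
90 1380 [ 532. -235.  833.  424.] near x min 532.25856766813
150 1538 [ 533. -235.  756.  198.] near x min 532.3866293490858
210 1259 [ 557. -239.  710.  198.] near x min 604.6251163523955
270 2040 [ 553. -202.  771.  202.] near x min 566.2857307474613
330 1557 [ 549. -207.  750.  199.] near x min 570.9327007163977
390 1004 [ 546. -204.  748.  210.] near x min 621.2168538876173
450 806 [ 543. -189.  744.  134.] near x min 678.1244448548495
510 390 [ 541. -188.  566. -113.] near x min 
side
30 2591 [ 393. -244.  845.  498.] near x min 433.20697056392703
90 1048 [ 531. -248.  847.  445.] near x min 529.7110584847626
150 950 [ 532. -247.  791.  206.] near x min 528.870749747011
210 783 [ 557. -247.  841.  206.] near x min 603.4124224988865
270 1876 [ 563. -242.  845.  231.] near x min 565.3514265363926
330 1549 [ 562. -245.  845.  215.] near x min 569.6336249415455
390 923 [ 553. -246.  846.  216.] near x min 639.5003027401295
450 219 [676.  80. 755. 148.] near x min 676.4496015022324
```

```bash
python3 - <<'E'
from h import *
np.set_printoptions(suppress=True,precision=0)
P=[]
for n,f in(('scene','s0'),('side','d0')):
    d=np.load(f'pics/{f}.npz')['d']; v,u=np.mgrid[0:480,0:640]
    px=np.c_[u.ravel(),v.ravel()]; ok=d[px[:,1],px[:,0]]>0; P.append(world(n,f,px[ok]))
W=np.vstack(P)
for y in range(-240,300,30):
    r=[]
    for z in range(60,420,40):
        q=W[(W[:,1]>=y)&(W[:,1]<y+30)&(W[:,2]>z)&(W[:,2]<z+40)&(W[:,0]>460)]
        r.append(int(np.sort(q[:,0])[3]) if len(q)>6 else 0)
    print(y,r)
E
```

```text
Still running in the background as job /tmp/bash_jobs.1000/46326a03130e (pid 536). You'll get a notice when it ends.
```

```bash
kill -- -$(cat /tmp/bash_jobs.1000/46326a03130e/pid); export OMP_NUM_THREADS=1 OPENBLAS_NUM_THREADS=1; timeout 100 python3 - <<'E'
from h import *
P=[]
for n,f in(('scene','s0'),('side','d0')):
    c=env.calibration(n); d=np.load(f'pics/{f}.npz')['d']; v,u=np.mgrid[0:480,0:640]
    k=d.ravel(); r=np.c_[u.ravel(),v.ravel(),np.ones(k.size)]@np.linalg.inv(c['mtx']).T*k[:,None]
    P.append(((r-c['t'])@c['R'])[k>0])
W=np.vstack(P)
for y in range(-240,300,30):
    r=[]
    for z in range(60,420,40):
        q=W[(W[:,1]>=y)&(W[:,1]<y+30)&(W[:,2]>z)&(W[:,2]<z+40)&(W[:,0]>460)]
        r.append(int(np.sort(q[:,0])[3]) if len(q)>6 else 0)
    print(y,r)
E
```

```text
-240 [597, 590, 585, 621, 603, 605, 598, 602, 599]
-210 [596, 591, 579, 573, 566, 564, 563, 560, 554]
-180 [582, 572, 563, 557, 553, 550, 549, 547, 545]
-150 [604, 597, 590, 584, 578, 568, 563, 563, 559]
-120 [598, 588, 579, 574, 570, 566, 561, 557, 553]
-90 [697, 697, 701, 698, 942, 939, 936, 933, 931]
-60 [710, 710, 710, 711, 1063, 1062, 938, 934, 932]
-30 [719, 719, 719, 720, 1053, 638, 646, 1054, 1054]
0 [629, 629, 629, 629, 629, 597, 601, 629, 644]
30 [622, 623, 622, 622, 622, 577, 579, 609, 609]
60 [607, 608, 608, 608, 608, 565, 568, 603, 615]
90 [528, 528, 528, 529, 603, 562, 565, 565, 591]
120 [546, 547, 546, 548, 603, 562, 566, 602, 639]
150 [577, 577, 578, 579, 612, 569, 572, 625, 626]
180 [615, 615, 615, 615, 615, 584, 587, 611, 627]
210 [461, 870, 955, 933, 902, 614, 618, 617, 657]
240 [461, 983, 982, 982, 982, 984, 918, 915, 934]
270 [863, 862, 974, 974, 974, 981, 922, 922, 926]
```

Call:
{"fn": "arm_command", "kwargs": {"series": [{"x": 29, "y": -41, "rz": -7}, {"x": 29, "y": -41, "rz": -7}, {"x": 29, "y": -41, "rz": -7}, {"x": 29, "y": -41, "rz": -7}, {"x": 29, "y": -41, "rz": -7}, {"x": 29, "y": -41, "rz": -7}, {"x": 29, "y": -41, "rz": -7}, {"x": 29, "y": -43, "rz": -6}, {}, {}]}}

```text
validation failed for argument at $.se...
```

```bash
python3 - <<'E'
from h import *
cap('wrist','w1'); s=env.read_state(); print(s['tcp_pos'],s['joint_pos'],s['eef_rot'])
im=cv2.imread('pics/w1.png'); cv2.imwrite('pics/w1c.png',cv2.resize(im,(800,600),interpolation=2))
E
```

```text
[210.00125411 508.30989581 404.39028666] [ 9.63716061e-01  3.80974103e-01  1.29786529e+00 -1.35694920e-05
  1.46360270e+00 -2.15266107e-01] [-6.11464966e-01 -3.08117804e+00  1.23142563e-03]
```

View pics/w1c.png

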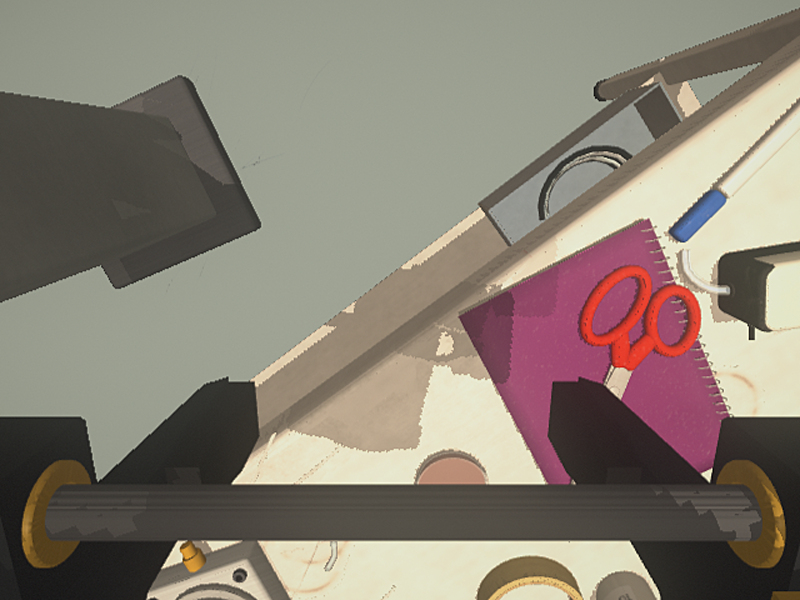

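The call was refused because rows must be complete, so nothing moved and the picture is unchanged. I'll resend it with every field filled.

Call:
{"fn": "arm_command", "kwargs": {"series": [{"x": 29, "y": -41, "z": 0, "rx": 0, "ry": 0, "rz": -7}, {"x": 29, "y": -41, "z": 0, "rx": 0, "ry": 0, "rz": -7}, {"x": 29, "y": -41, "z": 0, "rx": 0, "ry": 0, "rz": -7}, {"x": 29, "y": -41, "z": 0, "rx": 0, "ry": 0, "rz": -7}, {"x": 29, "y": -41, "z": 0, "rx": 0, "ry": 0, "rz": -7}, {"x": 29, "y": -41, "z": 0, "rx": 0, "ry": 0, "rz": -7}, {"x": 29, "y": -41, "z": 0, "rx": 0, "ry": 0, "rz": -7}, {"x": 29, "y": -43, "z": 0, "rx": 0, "ry": 0, "rz": -6}, {"x": 0, "y": 0, "z": 0, "rx": 0, "ry": 0, "rz": 0}]}}

```text
time: 1.32
tcp_pos: [443.5, 176.0, 404.4]
eef_rot: [-1.972, -2.446, 0.001]
force: [-0.7, 0.2, 0.6]
width: 88.0
finger_force: 0.0
```

```bash
python3 - <<'E'
from h import *
cap('wrist','w2'); s=env.read_state(); print(s['time'],s['tcp_pos'],s['joint_pos'],s['eef_rot'])
im=cv2.imread('pics/w2.png'); cv2.imwrite('pics/w2c.png',cv2.resize(im,(800,600),interpolation=2))
E
```

```text
1.375 [442.55783404 177.36003193 404.47063755] [ 1.32123039e-01  2.52498061e-01  1.49061527e+00  1.46370978e-04
  1.39917010e+00 -8.47134290e-02] [-1.96769167e+00 -2.44829384e+00  6.28767251e-04]
```

View pics/w2c.png

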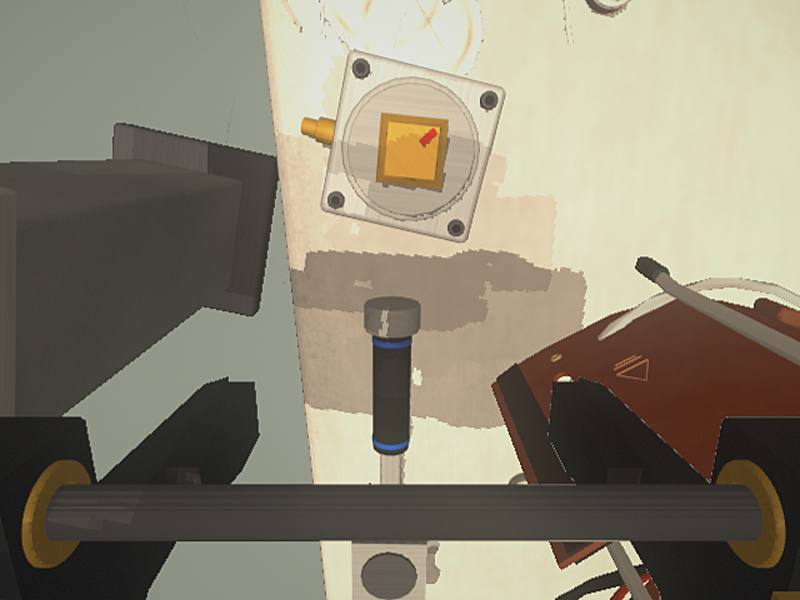

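The picture shows the nut's outer corners (at 800 px width) near (380,113), (448,119), (442,191) and (375,184), with the mark at (429,137). The handle axis runs from (392,310) to (390,470), and the head's top circle is at (389,576). I'll convert these to positions.

```bash
cat >> h.py <<'E'
np.set_printoptions(suppress=True,precision=2)
E
python3 - <<'E'
from h import *
p=np.load('pics/w2.npz')['p']; hsv=cv2.cvtColor(p,cv2.COLOR_RGB2HSV)
m=((hsv[...,1]>130)&(hsv[...,0]<30)).astype(np.uint8); m[:80]=0;m[165:]=0;m[:,:285]=0;m[:,370:]=0
c=max(cv2.findContours(m,0,1)[0],key=cv2.contourArea); r=cv2.minAreaRect(c); b=cv2.boxPoints(r)
print('nut px',r); W=world('wrist','w2',b,82); print(W, W.mean(0)); 
e=np.diff(np.vstack([W,W[:1]]),axis=0); print(np.degrees(np.arctan2(e[:,1],e[:,0])),np.hypot(e[:,0],e[:,1]))
# inner top
hi=((hsv[...,1]>130)&(hsv[...,0]<30)&(hsv[...,2]>190)).astype(np.uint8)&m
c=max(cv2.findContours(hi,0,1)[0],key=cv2.contourArea); W=world('wrist','w2',cv2.boxPoints(cv2.minAreaRect(c)),88);e=np.diff(np.vstack([W,W[:1]]),axis=0); print('top',W.mean(0),np.degrees(np.arctan2(e[:,1],e[:,0])),np.hypot(e[:,0],e[:,1]))
print('mark',world('wrist','w2',[(343,110)],88))
# handle: dark grip columns
g=p.astype(int).sum(2)
for v in (285,300,315,330,345):
    row=g[v,280:350]; x=np.where(row<180)[0]+280; print(v,x.min(),x.max(),world('wrist','w2',[((x.min()+x.max())/2,v)],20))
A=world('wrist','w2',[(314,248),(313,272),(313,356),(312.5,370)],34);print(A)
print('head',world('wrist','w2',[(389*.8,576*.8)],42))
# blue rings
bl=(p[...,2].astype(int)-p[...,0]>50); ys,xs=np.where(bl[260:380,280:350]); print(np.unique(ys+260),xs.min()+280,xs.max()+280)
for R in [(265,290),(340,370)]:
    ys,xs=np.where(bl[R[0]:R[1],280:350]); print(world('wrist','w2',[(xs.mean()+280,ys.mean()+R[0])],32))
E
```

```text
nut px ((328.668212890625, 120.23519897460938), (53.61617660522461, 54.91703796386719), 5.856013774871826)
[[415.61 230.81  82.  ]
 [412.28 265.98  82.  ]
 [447.49 270.17  82.  ]
 [452.08 235.02  82.  ]] [431.86 250.5   82.  ]
[  95.4     6.78  -82.56 -173.41] [35.33 35.45 35.45 36.72]
top [431.79 250.7   88.  ] [  95.78    6.9   -82.63 -173.24] [26.98 27.12 27.05 27.87]
mark [[439.51 259.04  88.  ]]
285 299 327 [[449.74 108.42  20.  ]]
300 299 327 [[452.79  94.02  20.  ]]
315 299 327 [[455.9  79.3  20. ]]
330 299 326 [[458.62  64.15  20.  ]]
345 299 326 [[461.87  48.76  20.  ]]
[[442.78 146.95  34.  ]
 [446.42 125.61  34.  ]
 [463.35  45.52  34.  ]
 [465.92  31.08  34.  ]]
head [[484.65 -62.94  42.  ]]
[271 272 273 274 275 276 277 350 351 352 353 354 355 356 357 358 359] 298 327
[[446.11 121.9   32.  ]]
[[462.23  43.91  32.  ]]
```

```bash
python3 - <<'E'
from h import *
def proj(n,X):
    c=env.calibration(n); q=(X@np.array(c['R']).T+c['t'])@np.array(c['mtx']).T; return q[:,:2]/q[:,2:]
a=np.radians(6.8)
def nut(cx,cy):
    P=[]
    for h,z in((18,60),(18,82),(13.5,88)):
        for sx,sy in((1,1),(1,-1),(-1,-1),(-1,1)):
            x,y=sx*h,sy*h; P.append((cx+x*np.cos(a)-y*np.sin(a),cy+x*np.sin(a)+y*np.cos(a),z))
    return np.array(P)
from scipy.optimize import least_squares
for n,f,w in(('scene','s0',(255,300,215,262)),('side','d0',(340,375,240,276))):
    p=np.load(f'pics/{f}.npz')['p']; h=cv2.cvtColor(p,cv2.COLOR_RGB2HSV)
    m=((h[...,1]>110)&(h[...,0]<30)).astype(np.uint8); k=np.zeros_like(m); k[w[2]:w[3],w[0]:w[1]]=1; m&=k
    n_,l,st,ce=cv2.connectedComponentsWithStats(m); i=1+np.argmax(st[1:,4]); bx=st[i]
    def ex(c): q=proj(n,nut(*c)); return np.r_[q.min(0),q.max(0)]
    o=np.array([bx[0]-.5,bx[1]-.5,bx[0]+bx[2]-.5,bx[1]+bx[3]-.5])
    r=least_squares(lambda c:ex(c)-o,[430,245]); print(n,o,ex((431.8,250.6)),r.x,r.fun)
E
```

```text
scene [264.5 223.5 289.5 243.5] [261.93 221.49 289.91 248.42] [436.21 253.47] [-1.41 -3.59  1.44  3.2 ]
side [347.5 247.5 369.5 270.5] [346.75 246.96 369.28 270.48] [430.94 251.34] [-0.29 -0.29  0.28  0.25]
```

Call:
{"fn": "arm_command", "kwargs": {"series": [{"x": -2, "y": -42.5, "z": -10, "rx": 0, "ry": 0, "rz": -0.9}, {"x": 0, "y": -42.5, "z": -10, "rx": 0, "ry": 0, "rz": 0}, {"x": 0, "y": -42.5, "z": -10, "rx": 0, "ry": 0, "rz": 0}, {"x": 0, "y": -43, "z": -10, "rx": 0, "ry": 0, "rz": 0}, {"x": 0, "y": 0, "z": -55, "rx": 0, "ry": 0, "rz": 0}, {"x": 0, "y": 0, "z": -55, "rx": 0, "ry": 0, "rz": 0}, {"x": 30, "y": 0, "z": -15, "rx": 0, "ry": 0, "rz": 0}, {"x": 0, "y": 0, "z": -20, "rx": 0, "ry": 0, "rz": 0}, {"x": 0, "y": 0, "z": 0, "rx": 0, "ry": 0, "rz": 0}, {"x": 0, "y": 0, "z": 0, "rx": 0, "ry": 0, "rz": 0}]}}

```text
time: 2.62
tcp_pos: [469.9, 8.5, 220.5]
eef_rot: [1.983, 2.436, 0.001]
force: [0.5, 0.8, 0.8]
width: 88.0
finger_force: 0.0
```

```bash
python3 - <<'E'
from h import *
s=env.read_state(); print(s['time'],s['tcp_pos'],s['joint_pos'],s['force'])
p,d=cap('wrist','w3'); cv2.imwrite('pics/w3.png',p[:,:,::-1])
R=Ro.from_rotvec(s['eef_rot']).as_matrix(); print(R)
E
```

```text
2.625 [469.87   8.47 220.46] [-0.23  0.48  1.77  0.    0.89 -0.44] [0.53 0.8  0.8 ]
[[-0.2   0.98  0.  ]
 [ 0.98  0.2  -0.  ]
 [-0.    0.   -1.  ]]
```

View pics/w3.png

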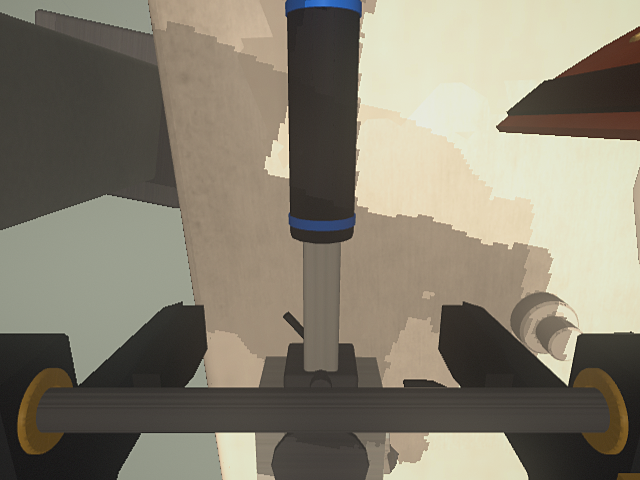

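The neck lies centred between the fingers (column 321) and parallel to them. I'll descend and grip.

Call:
{"fn": "arm_command", "kwargs": {"series": [{"x": 0, "y": 0, "z": -25, "rx": 0, "ry": 0, "rz": 0}, {"x": 0, "y": 0, "z": -15, "rx": 0, "ry": 0, "rz": 0}, {"x": 0, "y": 0, "z": -10, "rx": 0, "ry": 0, "rz": 0}, {"x": 0, "y": 0, "z": 0, "rx": 0, "ry": 0, "rz": 0}]}}

```text
time: 3.18
tcp_pos: [470.0, 7.9, 169.8]
eef_rot: [-1.984, -2.435, 0.0]
force: [-0.6, -0.7, 0.2]
width: 88.1
finger_force: 0.0
```

Call:
{"fn": "arm_command", "kwargs": {"series": [{"x": 0, "y": 0, "z": 0, "rx": 0, "ry": 0, "rz": 0}, {"x": 0, "y": 0, "z": 0, "rx": 0, "ry": 0, "rz": 0}, {"x": 0, "y": 0, "z": 0, "rx": 0, "ry": 0, "rz": 0}, {"x": 0, "y": 0, "z": 0, "rx": 0, "ry": 0, "rz": 0}, {"x": 0, "y": 0, "z": 0, "rx": 0, "ry": 0, "rz": 0}, {"x": 0, "y": 0, "z": 0, "rx": 0, "ry": 0, "rz": 0}, {"x": 0, "y": 0, "z": 0, "rx": 0, "ry": 0, "rz": 0}, {"x": 0, "y": 0, "z": 0, "rx": 0, "ry": 0, "rz": 0}], "hand": 5, "squeeze": 50}}

```text
time: 4.18
tcp_pos: [469.9, 7.8, 169.7]
eef_rot: [-1.984, -2.435, 0.0]
force: [-0.2, 0.2, -0.1]
width: 15.4
finger_force: 50.0
```

Call:
{"fn": "arm_command", "kwargs": {"series": [{"x": 0, "y": 0, "z": 8, "rx": 0, "ry": 0, "rz": 0}, {"x": 0, "y": 0, "z": 16, "rx": 0, "ry": 0, "rz": 0}, {"x": -5, "y": 0, "z": 24, "rx": 0, "ry": 0, "rz": 0}, {"x": -15, "y": 0, "z": 24, "rx": 0, "ry": 0, "rz": 0}, {"x": -20, "y": 0, "z": 24, "rx": 0, "ry": 0, "rz": 0}, {"x": -20, "y": 5, "z": 24, "rx": 0, "ry": 0, "rz": 0}, {"x": 0, "y": 15, "z": 0, "rx": 0, "ry": 0, "rz": 0}, {"x": 0, "y": 30, "z": 0, "rx": 0, "ry": 0, "rz": 0}, {"x": 0, "y": 35, "z": 0, "rx": 0, "ry": 0, "rz": 0}, {"x": 0, "y": 35, "z": 0, "rx": 0, "ry": 0, "rz": 0}, {"x": 0, "y": 35, "z": 0, "rx": 0, "ry": 0, "rz": 0}]}}

```text
time: 5.55
tcp_pos: [410.0, 164.5, 289.0]
eef_rot: [-1.984, -2.435, 0.001]
force: [0.8, 0.2, -5.3]
width: 15.4
finger_force: 50.0
```

Call:
{"fn": "arm_command", "kwargs": {"series": [{"x": 0, "y": 35, "z": 0, "rx": 0, "ry": 0, "rz": -1}, {"x": 3, "y": 35, "z": 0, "rx": 0, "ry": 0, "rz": -1}, {"x": 5, "y": 35, "z": 0, "rx": 0, "ry": 0, "rz": -1}, {"x": 3, "y": 30, "z": 0, "rx": 0, "ry": 0, "rz": -1}, {"x": 2, "y": 20, "z": 0, "rx": 0, "ry": 0, "rz": -0.9}, {"x": 0, "y": 4.8, "z": 0, "rx": 0, "ry": 0, "rz": 0}, {"x": 0, "y": 0, "z": 0, "rx": 0, "ry": 0, "rz": 0}, {"x": 0, "y": 0, "z": 0, "rx": 0, "ry": 0, "rz": 0}, {"x": 0, "y": 0, "z": 0, "rx": 0, "ry": 0, "rz": 0}]}}

```text
time: 6.68
tcp_pos: [423.1, 322.1, 289.8]
eef_rot: [-2.088, -2.348, 0.0]
force: [0.1, -0.4, -4.9]
width: 15.0
finger_force: 50.0
```

```bash
python3 - <<'E'
from h import *
s=env.read_state(); print(s['time'],s['tcp_pos'],s['force'],s['wrist_torque'],s['width'])
R=Ro.from_rotvec(s['eef_rot']).as_matrix(); print(np.degrees(np.arctan2(R[1,0],R[0,0])))
print('grip end along', (world('wrist','w3',[(322,243)],33)-[484.5,-63,0])@[-.2,.98,0])
cap('wrist','w4');cap('side','d4');cap('scene','s4')
im=cv2.imread('pics/d4.png')[180:330,270:420]; im2=cv2.imread('pics/s4.png')[150:300,190:340]
cv2.imwrite('pics/c4.png',np.hstack([cv2.resize(i,(400,400),interpolation=2) for i in(im,im2)]))
E
```

```text
6.675 [423.09 322.11 289.78] [ 0.13 -0.43 -4.88] [ 0.15  0.1  -0.06] 15.03215704210962
96.70969225787219
grip end along [100.87]
```

View pics/c4.png

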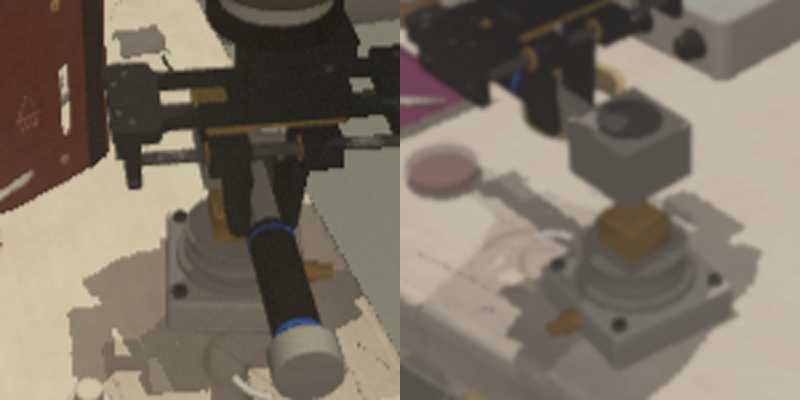

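The wrench hangs above the nut and looks roughly in line. I'll check the head's level and its position numerically.

```bash
python3 - <<'E'
from h import *
d=np.load('pics/s4.npz')['d']
px=[(u,v) for v in range(182,212) for u in range(252,302)]
px=[q for q in px if d[q[1],q[0]]>0]
W=world('scene','s4',px); m=(W[:,2]>150)&(W[:,2]<175); q=W[m]
print(len(q),np.percentile(q,[2,50,98],axis=0))
for _ in range(4):
    A=np.c_[q[:,:2]-[431.5,250.8],np.ones(len(q))]; s,*_=np.linalg.lstsq(A,q[:,2],rcond=None); r=q[:,2]-A@s; q=q[abs(r)<2]
print('plane',s,len(q),r.std(), q.mean(0)); a=np.radians(96.7); u=np.array([np.cos(a),np.sin(a)]); v=np.array([-u[1],u[0]])
print('along',np.percentile((q[:,:2]-[431.5,250.8])@u,[1,99]),'across',np.percentile((q[:,:2]-[431.5,250.8])@v,[1,99]))
# wrist: handle profile
d=np.load('pics/w4.npz')['d']; P=world('wrist','w4',[(322,r) for r in range(5,380,12)]); print(np.c_[(P[:,:2]-[431.5,250.8])@u,P[:,2]].T)
E
```

```text
873 [[401.02 217.39 151.01]
 [427.11 241.13 161.38]
 [460.66 277.69 165.75]]
plane [  0.01   0.03 161.22] 350 0.8705486699433677 [430.25 244.74 161.04]
along [-32.74  26.55] across [-29.25  29.45]
[[173.44 170.74 168.17 165.57 162.99 160.09 157.33 154.48 151.68 148.77
  145.81 142.82 139.75 136.65 133.49 130.38 126.98 123.68 120.34 117.05
  113.47 109.88 106.27 102.66  96.94  92.51  88.14  84.67  80.16  75.8
   71.41  66.49]
 [153.44 153.97 153.77 153.47 152.65 153.83 153.76 154.31 153.25 153.39
  153.14 153.6  153.1  153.11 153.03 153.69 152.71 152.84 152.95 153.46
  153.07 152.88 152.84 152.98 148.14 147.05 146.39 147.7  147.09 146.94
  146.88 146.14]]
```

Call:
{"fn": "arm_command", "kwargs": {"series": [{"x": 0, "y": 0, "z": -12, "rx": 0, "ry": 0, "rz": 0}, {"x": 0, "y": 0, "z": -12, "rx": 0, "ry": 0, "rz": 0}, {"x": 0, "y": 0, "z": -6, "rx": 0, "ry": 0, "rz": 0}, {"x": 0, "y": 0, "z": -3, "rx": 0, "ry": 0, "rz": 0}, {"x": 0, "y": 0, "z": -2, "rx": 0, "ry": 0, "rz": 0}, {"x": 0, "y": 0, "z": -2, "rx": 0, "ry": 0, "rz": 0}, {"x": 0, "y": 0, "z": 0, "rx": 0, "ry": 0, "rz": 0}]}}

```text
time: 7.7
tcp_pos: [423.0, 322.6, 252.8]
eef_rot: [2.087, 2.348, 0.0]
force: [-0.0, 0.6, -5.5]
width: 15.6
finger_force: 50.0
```

Call:
{"fn": "arm_command", "kwargs": {"series": [{"x": 0, "y": 0, "z": -1, "rx": 0, "ry": 0, "rz": 0}, {"x": 0, "y": 0, "z": -1, "rx": 0, "ry": 0, "rz": 0}, {"x": 0, "y": 0, "z": 0, "rx": 0, "ry": 0, "rz": 0}]}}

```text
time: 8.07
tcp_pos: [423.0, 322.6, 250.7]
eef_rot: [-2.087, -2.348, 0.0]
force: [0.0, -0.1, -4.4]
width: 14.7
finger_force: 50.0
```

Call:
{"fn": "arm_command", "kwargs": {"series": [{"x": 0, "y": 0, "z": -1, "rx": 0, "ry": 0, "rz": 0}, {"x": 0, "y": 0, "z": -1, "rx": 0, "ry": 0, "rz": 0}, {"x": 0, "y": 0, "z": 0, "rx": 0, "ry": 0, "rz": 0}]}}

```text
time: 8.45
tcp_pos: [423.0, 322.6, 248.7]
eef_rot: [-2.087, -2.348, 0.0]
force: [-0.6, 0.0, -5.6]
width: 15.6
finger_force: 50.0
```

Call:
{"fn": "arm_command", "kwargs": {"series": [{"x": 0, "y": 0, "z": -1.5, "rx": 0, "ry": 0, "rz": 0}, {"x": 0, "y": 0, "z": -1.5, "rx": 0, "ry": 0, "rz": 0}, {"x": 0, "y": 0, "z": 0, "rx": 0, "ry": 0, "rz": 0}]}}

```text
time: 8.82
tcp_pos: [423.0, 322.6, 245.6]
eef_rot: [-2.087, -2.348, 0.0]
force: [-0.3, -0.3, -5.5]
width: 15.3
finger_force: 50.0
```

Call:
{"fn": "arm_command", "kwargs": {"series": [{"x": 0, "y": 0, "z": -1.5, "rx": 0, "ry": 0, "rz": 0}, {"x": 0, "y": 0, "z": -1.5, "rx": 0, "ry": 0, "rz": 0}, {"x": 0, "y": 0, "z": 0, "rx": 0, "ry": 0, "rz": 0}]}}

```text
time: 9.2
tcp_pos: [423.0, 322.6, 242.6]
eef_rot: [-2.087, -2.348, 0.0]
force: [-0.8, -0.4, -4.8]
width: 15.1
finger_force: 50.0
```

Call:
{"fn": "arm_command", "kwargs": {"series": [{"x": 0, "y": 0, "z": -1.5, "rx": 0, "ry": 0, "rz": 0}, {"x": 0, "y": 0, "z": -1.5, "rx": 0, "ry": 0, "rz": 0}, {"x": 0, "y": 0, "z": 0, "rx": 0, "ry": 0, "rz": 0}]}}

```text
time: 9.57
tcp_pos: [423.0, 322.6, 239.6]
eef_rot: [-2.087, -2.348, 0.0]
force: [-0.5, 0.9, -4.8]
width: 15.1
finger_force: 50.0
```

Fit is free so far; continuing to the seat (TCP about 229.7).

Call:
{"fn": "arm_command", "kwargs": {"series": [{"x": 0, "y": 0, "z": -2, "rx": 0, "ry": 0, "rz": 0}, {"x": 0, "y": 0, "z": -2, "rx": 0, "ry": 0, "rz": 0}, {"x": 0, "y": 0, "z": -2, "rx": 0, "ry": 0, "rz": 0}, {"x": 0, "y": 0, "z": -2, "rx": 0, "ry": 0, "rz": 0}, {"x": 0, "y": 0, "z": 0, "rx": 0, "ry": 0, "rz": 0}]}}

```text
time: 10.2
tcp_pos: [423.0, 322.6, 231.6]
eef_rot: [-2.087, -2.348, 0.0]
force: [-0.5, 0.5, -4.9]
width: 15.4
finger_force: 50.0
```

Call:
{"fn": "arm_command", "kwargs": {"series": [{"x": 0, "y": 0, "z": -0.8, "rx": 0, "ry": 0, "rz": 0}, {"x": 0, "y": 0, "z": -0.7, "rx": 0, "ry": 0, "rz": 0}, {"x": 0, "y": 0, "z": 0, "rx": 0, "ry": 0, "rz": 0}]}}

```text
time: 10.58
tcp_pos: [423.0, 322.7, 230.3]
eef_rot: [2.087, 2.348, 0.0]
force: [-0.6, 1.2, -3.3]
width: 15.3
finger_force: 50.0
```

Call:
{"fn": "arm_command", "kwargs": {"series": [{"x": 0, "y": 0, "z": -0.5, "rx": 0, "ry": 0, "rz": 0}, {"x": 0, "y": 0, "z": 0, "rx": 0, "ry": 0, "rz": 0}, {"x": 0, "y": 0, "z": 0, "rx": 0, "ry": 0, "rz": 0}, {"x": 0, "y": 0, "z": 0, "rx": 0, "ry": 0, "rz": 0}]}}

```text
time: 11.08
tcp_pos: [423.0, 322.6, 229.8]
eef_rot: [2.087, 2.348, 0.0]
force: [-0.3, 0.9, -3.2]
width: 15.2
finger_force: 50.0
```

Call:
{"fn": "arm_command", "kwargs": {"series": [{"x": 0, "y": 0, "z": 0, "rx": 0, "ry": 0, "rz": 0}, {"x": 0, "y": 0, "z": 0, "rx": 0, "ry": 0, "rz": 0}, {"x": 0, "y": 0, "z": 0, "rx": 0, "ry": 0, "rz": 0}, {"x": 0, "y": 0, "z": 0, "rx": 0, "ry": 0, "rz": 0}, {"x": 0, "y": 0, "z": 0, "rx": 0, "ry": 0, "rz": 0}, {"x": 0, "y": 0, "z": 15, "rx": 0, "ry": 0, "rz": 0}, {"x": 0, "y": 0, "z": 30, "rx": 0, "ry": 0, "rz": 0}, {"x": 0, "y": 0, "z": 30, "rx": 0, "ry": 0, "rz": 0}, {"x": 0, "y": 0, "z": 0, "rx": 0, "ry": 0, "rz": 0}, {"x": 0, "y": 0, "z": 0, "rx": 0, "ry": 0, "rz": 0}], "hand": 50}}

```text
time: 12.32
tcp_pos: [422.8, 322.5, 304.5]
eef_rot: [-2.087, -2.348, 0.001]
force: [0.8, 0.3, 1.0]
width: 50.1
finger_force: 0.0
```

```bash
python3 - <<'E'
from h import *
s=env.read_state(); print(s['time'],s['tcp_pos'],s['force'],s['width'])
cap('wrist','w5');cap('scene','s5')
im=cv2.imread('pics/w5.png'); im2=cv2.imread('pics/s5.png')[160:280,200:360]
cv2.imwrite('pics/c5.png',np.hstack([cv2.resize(i,(400,300),interpolation=2) for i in(im,im2)]))
a=np.radians(96.7); u=np.array([np.cos(a),np.sin(a)])
d=np.load('pics/w5.npz')['d']; P=world('wrist','w5',[(322,r) for r in range(5,480,12)]); print(np.c_[(P[:,:2]-[431.5,250.8])@u,P[:,2]].T)
E
```

```text
12.325 [422.79 322.5  304.49] [0.79 0.25 0.99] 50.08333451236668
[[ 191.71  187.35  183.14  178.78  174.19  169.57  164.92  160.22  155.43
   150.56  145.61  140.61  135.46  130.39  125.24  119.7   114.41  109.25
   103.41   96.25   90.41   84.53   78.19   71.69   65.63   59.16   52.92
    45.92   39.47   36.78   29.85   27.69  100.47   98.72   98.13   95.06
    -4.38  -12.35  -18.85 -129.53]
 [  91.02   91.29   90.45   89.89   90.3    90.59   90.66   90.41   90.29
    90.06   90.7    91.01   89.78   91.28   92.04   90.37   91.21   92.91
    91.57   85.79   86.13   86.6    85.96   85.28   86.05   86.02   86.72
    86.07   86.72   93.96   93.69  100.95  215.96  217.06  219.61  218.91
   104.58  103.82  104.86   -1.22]]
```

View pics/c5.png

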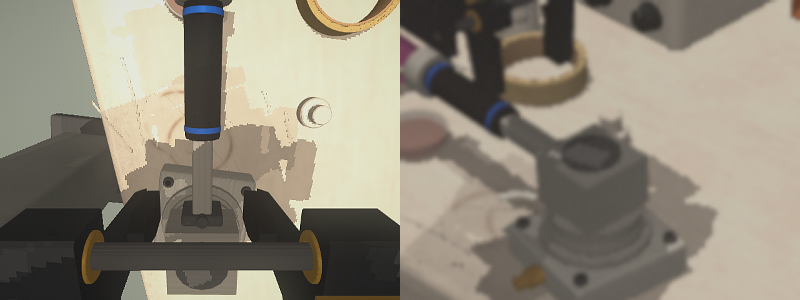

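The wrench is seated with only about 1° of droop, and the handle still lies at 96.7°. I'll check what stands in the swing area.

```bash
export OPENBLAS_NUM_THREADS=1; python3 - <<'E'
from h import *
P=[]
for n,f in(('scene','s0'),('side','d0')):
    c=env.calibration(n); d=np.load(f'pics/{f}.npz')['d']; v,u=np.mgrid[0:480,0:640]
    k=d.ravel(); r=np.c_[u.ravel(),v.ravel(),np.ones(k.size)]@np.linalg.inv(c['mtx']).T*k[:,None]
    P.append(((r-c['t'])@c['R'])[k>0])
W=np.vstack(P)
for y in range(260,620,30):
    r=[]
    for z in (40,90,140,200,260):
        q=W[(W[:,1]>=y)&(W[:,1]<y+30)&(W[:,2]>z)&(W[:,2]<z+50)&(W[:,0]>360)]
        r.append(int(np.sort(q[:,0])[3]) if len(q)>6 else 0)
    print(y,r)
E
```

```text
260 [397, 863, 977, 977, 929]
290 [835, 854, 968, 969, 920]
320 [827, 851, 960, 961, 913]
350 [815, 840, 953, 951, 904]
380 [805, 828, 944, 944, 896]
410 [795, 817, 937, 936, 888]
440 [635, 822, 928, 928, 882]
470 [632, 920, 920, 919, 874]
500 [628, 910, 735, 911, 866]
530 [538, 544, 729, 904, 860]
560 [534, 538, 897, 895, 852]
590 [529, 533, 887, 888, 843]
```

Call:
{"fn": "arm_command", "kwargs": {"series": [{"x": -3, "y": 25, "z": 0, "rx": 0, "ry": 0, "rz": 0}, {"x": -3, "y": 26, "z": 0, "rx": 0, "ry": 0, "rz": 0}, {"x": -3, "y": 26, "z": 0, "rx": 0, "ry": 0, "rz": 0}, {"x": -3, "y": 25, "z": 0, "rx": 0, "ry": 0, "rz": 0}, {"x": 0, "y": 0, "z": 0, "rx": 0, "ry": 0, "rz": 0}, {"x": 0, "y": 0, "z": -20, "rx": 0, "ry": 0, "rz": 0}, {"x": 0, "y": 0, "z": -20, "rx": 0, "ry": 0, "rz": 0}, {"x": 0, "y": 0, "z": -20, "rx": 0, "ry": 0, "rz": 0}, {"x": 0, "y": 0, "z": -20, "rx": 0, "ry": 0, "rz": 0}, {"x": 0, "y": 0, "z": 0, "rx": 0, "ry": 0, "rz": 0}, {"x": 0, "y": 0, "z": 0, "rx": 0, "ry": 0, "rz": 0}], "hand": 60}}

```text
time: 13.8
tcp_pos: [411.3, 424.3, 225.3]
eef_rot: [2.087, 2.348, 0.001]
force: [0.4, 0.4, -1.0]
width: 60.1
finger_force: 0.0
```

```bash
python3 - <<'E'
import numpy as np
c=np.array([431.5,250.8]);R=174.7
P=lambda t:c+R*np.array([np.cos(np.radians(t)),np.sin(np.radians(t))])
t=96.6
for st in [1.5]*13+[1.3]*18:
    print(round(t-st,1),np.round(P(t-st)-P(t),1)); t-=st
E
```

```text
95.1 [4.5 0.5]
93.6 [4.6 0.3]
92.1 [4.6 0.2]
90.6 [4.6 0.1]
89.1 [ 4.6 -0. ]
87.6 [ 4.6 -0.1]
86.1 [ 4.6 -0.3]
84.6 [ 4.6 -0.4]
83.1 [ 4.5 -0.5]
81.6 [ 4.5 -0.6]
80.1 [ 4.5 -0.7]
78.6 [ 4.5 -0.8]
77.1 [ 4.5 -1. ]
75.8 [ 3.9 -0.9]
74.5 [ 3.8 -1. ]
73.2 [ 3.8 -1.1]
71.9 [ 3.8 -1.2]
70.6 [ 3.8 -1.3]
69.3 [ 3.7 -1.4]
68.0 [ 3.7 -1.4]
66.7 [ 3.7 -1.5]
65.4 [ 3.6 -1.6]
64.1 [ 3.6 -1.7]
62.8 [ 3.5 -1.8]
61.5 [ 3.5 -1.9]
60.2 [ 3.5 -1.9]
58.9 [ 3.4 -2. ]
57.6 [ 3.4 -2.1]
56.3 [ 3.3 -2.2]
55.0 [ 3.3 -2.2]
53.7 [ 3.2 -2.3]
```

Call:
{"fn": "arm_command", "kwargs": {"series": [{"x": 4.5, "y": 0.5, "z": 0, "rx": 0, "ry": 0, "rz": -1.5}, {"x": 4.6, "y": 0.3, "z": 0, "rx": 0, "ry": 0, "rz": -1.5}, {"x": 4.6, "y": 0.2, "z": 0, "rx": 0, "ry": 0, "rz": -1.5}, {"x": 4.6, "y": 0.1, "z": 0, "rx": 0, "ry": 0, "rz": -1.5}, {"x": 4.6, "y": 0, "z": 0, "rx": 0, "ry": 0, "rz": -1.5}]}}

```text
time: 14.42
tcp_pos: [434.1, 425.6, 224.7]
eef_rot: [-2.238, -2.205, 0.001]
force: [-1.3, -1.5, 0.8]
width: 59.8
finger_force: 0.4
```

Call:
{"fn": "arm_command", "kwargs": {"series": [{"x": 4.6, "y": -0.1, "z": 0, "rx": 0, "ry": 0, "rz": -1.5}, {"x": 4.6, "y": -0.3, "z": 0, "rx": 0, "ry": 0, "rz": -1.5}, {"x": 4.6, "y": -0.4, "z": 0, "rx": 0, "ry": 0, "rz": -1.5}, {"x": 4.5, "y": -0.5, "z": 0, "rx": 0, "ry": 0, "rz": -1.5}, {"x": 4.5, "y": -0.6, "z": 0, "rx": 0, "ry": 0, "rz": -1.5}, {"x": 4.5, "y": -0.7, "z": 0, "rx": 0, "ry": 0, "rz": -1.5}, {"x": 4.5, "y": -0.8, "z": 0, "rx": 0, "ry": 0, "rz": -1.5}]}}

```text
time: 15.3
tcp_pos: [466.0, 422.3, 224.7]
eef_rot: [-2.43, -1.991, 0.0]
force: [-1.6, -0.0, -0.4]
width: 59.9
finger_force: 0.5
```

Call:
{"fn": "arm_command", "kwargs": {"series": [{"x": 2.2, "y": -0.5, "z": 0, "rx": 0, "ry": 0, "rz": -0.8}, {"x": 2.2, "y": -0.5, "z": 0, "rx": 0, "ry": 0, "rz": -0.7}]}}

```text
time: 15.55
tcp_pos: [470.2, 421.3, 224.7]
eef_rot: [-2.455, -1.96, 0.0]
force: [-1.0, -0.4, 0.6]
width: 59.8
finger_force: 0.5
```

Call:
{"fn": "arm_command", "kwargs": {"series": [{"x": 2, "y": -0.5, "z": 0, "rx": 0, "ry": 0, "rz": -0.7}, {"x": 1.9, "y": -0.4, "z": 0, "rx": 0, "ry": 0, "rz": -0.6}]}}

```text
time: 15.8
tcp_pos: [474.1, 420.4, 224.8]
eef_rot: [-2.477, -1.932, -0.0]
force: [-1.5, -0.5, -0.4]
width: 59.9
finger_force: 0.5
```

Call:
{"fn": "arm_command", "kwargs": {"series": [{"x": 1.9, "y": -0.5, "z": 0, "rx": 0, "ry": 0, "rz": -0.7}, {"x": 1.9, "y": -0.5, "z": 0, "rx": 0, "ry": 0, "rz": -0.6}]}}

```text
time: 16.05
tcp_pos: [477.9, 419.4, 224.7]
eef_rot: [-2.499, -1.904, 0.0]
force: [-0.6, -0.4, -0.6]
width: 59.8
finger_force: 0.5
```

Call:
{"fn": "arm_command", "kwargs": {"series": [{"x": 1.9, "y": -0.5, "z": 0, "rx": 0, "ry": 0, "rz": -0.7}, {"x": 1.9, "y": -0.6, "z": 0, "rx": 0, "ry": 0, "rz": -0.6}]}}

```text
time: 16.3
tcp_pos: [481.7, 418.3, 224.7]
eef_rot: [-2.52, -1.875, 0.0]
force: [-1.7, -0.1, 0.6]
width: 60.1
finger_force: 0.5
```

Call:
{"fn": "arm_command", "kwargs": {"series": [{"x": 1.9, "y": -0.6, "z": 0, "rx": 0, "ry": 0, "rz": -0.7}, {"x": 1.9, "y": -0.6, "z": 0, "rx": 0, "ry": 0, "rz": -0.6}]}}

```text
time: 16.55
tcp_pos: [485.5, 417.1, 224.7]
eef_rot: [-2.541, -1.847, -0.0]
force: [-1.5, 0.0, 0.4]
width: 60.1
finger_force: 0.5
```

Call:
{"fn": "arm_command", "kwargs": {"series": [{"x": 1.9, "y": -0.7, "z": 0, "rx": 0, "ry": 0, "rz": -0.7}, {"x": 1.9, "y": -0.6, "z": 0, "rx": 0, "ry": 0, "rz": -0.6}]}}

```text
time: 16.8
tcp_pos: [489.4, 415.8, 224.7]
eef_rot: [-2.562, -1.818, -0.0]
force: [-1.1, 0.2, 0.5]
width: 60.1
finger_force: 0.5
```

Call:
{"fn": "arm_command", "kwargs": {"series": [{"x": 1.9, "y": -0.7, "z": 0, "rx": 0, "ry": 0, "rz": -0.7}, {"x": 1.8, "y": -0.7, "z": 0, "rx": 0, "ry": 0, "rz": -0.6}]}}

```text
time: 17.05
tcp_pos: [493.1, 414.4, 224.8]
eef_rot: [-2.583, -1.789, -0.0]
force: [-0.4, 0.3, 0.4]
width: 60.1
finger_force: 0.5
```

Call:
{"fn": "arm_command", "kwargs": {"series": [{"x": 1.9, "y": -0.7, "z": 0, "rx": 0, "ry": 0, "rz": -0.7}, {"x": 1.8, "y": -0.7, "z": 0, "rx": 0, "ry": 0, "rz": -0.6}]}}

```text
time: 17.3
tcp_pos: [496.7, 413.0, 224.8]
eef_rot: [-2.603, -1.759, -0.0]
force: [-0.6, 1.1, 0.5]
width: 60.1
finger_force: 0.5
```

Call:
{"fn": "arm_command", "kwargs": {"series": [{"x": 1.9, "y": -0.7, "z": 0, "rx": 0, "ry": 0, "rz": -0.7}, {"x": 1.8, "y": -0.8, "z": 0, "rx": 0, "ry": 0, "rz": -0.6}]}}

```text
time: 17.55
tcp_pos: [500.4, 411.5, 224.7]
eef_rot: [-2.623, -1.73, 0.0]
force: [-0.8, 1.0, -0.6]
width: 60.1
finger_force: 0.5
```

Call:
{"fn": "arm_command", "kwargs": {"series": [{"x": 1.8, "y": -0.8, "z": 0, "rx": 0, "ry": 0, "rz": -0.7}, {"x": 1.8, "y": -0.8, "z": 0, "rx": 0, "ry": 0, "rz": -0.6}]}}

```text
time: 17.8
tcp_pos: [504.0, 409.9, 224.8]
eef_rot: [2.642, 1.7, 0.0]
force: [-1.4, 0.5, 0.1]
width: 60.1
finger_force: 0.5
```

Call:
{"fn": "arm_command", "kwargs": {"series": [{"x": 1.8, "y": -0.8, "z": 0, "rx": 0, "ry": 0, "rz": -0.7}, {"x": 1.8, "y": -0.9, "z": 0, "rx": 0, "ry": 0, "rz": -0.6}]}}

```text
time: 18.05
tcp_pos: [507.6, 408.2, 224.8]
eef_rot: [-2.661, -1.67, -0.0]
force: [-0.3, 0.5, 0.4]
width: 60.0
finger_force: 0.5
```

Call:
{"fn": "arm_command", "kwargs": {"series": [{"x": 1.8, "y": -0.9, "z": 0, "rx": 0, "ry": 0, "rz": -0.7}, {"x": 1.7, "y": -0.9, "z": 0, "rx": 0, "ry": 0, "rz": -0.6}]}}

```text
time: 18.3
tcp_pos: [511.1, 406.4, 224.8]
eef_rot: [-2.68, -1.639, -0.0]
force: [-1.4, 1.0, -0.0]
width: 59.9
finger_force: 0.5
```

Call:
{"fn": "arm_command", "kwargs": {"series": [{"x": 1.8, "y": -0.9, "z": 0, "rx": 0, "ry": 0, "rz": -0.7}, {"x": 1.7, "y": -1, "z": 0, "rx": 0, "ry": 0, "rz": -0.6}]}}

```text
time: 18.55
tcp_pos: [514.6, 404.5, 224.8]
eef_rot: [-2.698, -1.609, -0.0]
force: [-0.3, 1.5, -0.5]
width: 59.7
finger_force: 0.5
```

Call:
{"fn": "arm_command", "kwargs": {"series": [{"x": 1.8, "y": -0.9, "z": 0, "rx": 0, "ry": 0, "rz": -0.7}, {"x": 1.7, "y": -1, "z": 0, "rx": 0, "ry": 0, "rz": -0.6}]}}

```text
time: 18.8
tcp_pos: [518.1, 402.5, 224.7]
eef_rot: [-2.716, -1.578, -0.0]
force: [0.8, 1.7, 0.2]
width: 60.1
finger_force: 0.5
```

Call:
{"fn": "arm_command", "kwargs": {"series": [{"x": 1.7, "y": -1, "z": 0, "rx": 0, "ry": 0, "rz": -0.7}, {"x": 1.7, "y": -1, "z": 0, "rx": 0, "ry": 0, "rz": -0.6}]}}

```text
time: 19.05
tcp_pos: [521.5, 400.6, 224.8]
eef_rot: [-2.734, -1.547, -0.0]
force: [0.1, 1.0, -0.7]
width: 60.0
finger_force: 0.5
```

Call:
{"fn": "arm_command", "kwargs": {"series": [{"x": 1.7, "y": -1, "z": 0, "rx": 0, "ry": 0, "rz": -0.7}, {"x": 1.7, "y": -1.1, "z": 0, "rx": 0, "ry": 0, "rz": -0.6}]}}

```text
time: 19.3
tcp_pos: [524.9, 398.5, 224.8]
eef_rot: [-2.752, -1.516, -0.0]
force: [-0.6, 1.7, -0.4]
width: 60.1
finger_force: 0.7
```

Call:
{"fn": "arm_command", "kwargs": {"series": [{"x": 1.3, "y": -0.8, "z": 0, "rx": 0, "ry": 0, "rz": -0.5}, {"x": 1.3, "y": -0.8, "z": 0, "rx": 0, "ry": 0, "rz": -0.5}]}}

```text
time: 19.55
tcp_pos: [527.0, 397.1, 224.6]
eef_rot: [-2.764, -1.492, 0.002]
force: [-6.3, 3.8, 1.0]
width: 59.5
finger_force: 3.2
```

The nut is tight and the push has risen to about 7 N. I'll go on in 1 mm steps.

Call:
{"fn": "arm_command", "kwargs": {"series": [{"x": 0.8, "y": -0.5, "z": 0, "rx": 0, "ry": 0, "rz": -0.3}, {"x": 0, "y": 0, "z": 0, "rx": 0, "ry": 0, "rz": 0}]}}

```text
time: 19.8
tcp_pos: [527.6, 396.8, 224.6]
eef_rot: [-2.767, -1.486, 0.002]
force: [-5.2, 3.7, 0.4]
width: 60.2
finger_force: 3.1
```

Call:
{"fn": "arm_command", "kwargs": {"series": [{"x": 0.8, "y": -0.5, "z": 0, "rx": 0, "ry": 0, "rz": -0.3}, {"x": 0, "y": 0, "z": 0, "rx": 0, "ry": 0, "rz": 0}]}}

```text
time: 20.05
tcp_pos: [528.4, 396.2, 224.6]
eef_rot: [-2.771, -1.478, 0.002]
force: [-5.4, 3.3, 1.1]
width: 60.0
finger_force: 2.9
```

Force is now falling with advance (3.2 → 2.9 on the pad), so the detent has given way. A few more mm will take it past 3 mm.

Call:
{"fn": "arm_command", "kwargs": {"series": [{"x": 0.9, "y": -0.5, "z": 0, "rx": 0, "ry": 0, "rz": -0.3}, {"x": 0.8, "y": -0.5, "z": 0, "rx": 0, "ry": 0, "rz": -0.3}, {"x": 0, "y": 0, "z": 0, "rx": 0, "ry": 0, "rz": 0}]}}

```text
time: 20.42
tcp_pos: [530.3, 395.1, 224.6]
eef_rot: [-2.779, -1.464, 0.002]
force: [-3.5, 2.7, 1.4]
width: 60.0
finger_force: 2.5
```

Call:
{"fn": "arm_command", "kwargs": {"series": [{"x": 0.9, "y": -0.5, "z": 0, "rx": 0, "ry": 0, "rz": -0.3}, {"x": 0, "y": 0, "z": 0, "rx": 0, "ry": 0, "rz": 0}]}}

```text
time: 20.68
tcp_pos: [531.3, 394.5, 224.6]
eef_rot: [-2.783, -1.457, 0.001]
force: [-3.6, 3.4, 0.1]
width: 59.9
finger_force: 2.2
```

Call:
{"fn": "arm_command", "kwargs": {"series": [{"x": -0.9, "y": 0.6, "z": 0, "rx": 0, "ry": 0, "rz": 0.3}, {"x": -0.9, "y": 0.6, "z": 0, "rx": 0, "ry": 0, "rz": 0.3}, {"x": -0.9, "y": 0.6, "z": 0, "rx": 0, "ry": 0, "rz": 0.3}, {"x": -0.9, "y": 0.6, "z": 0, "rx": 0, "ry": 0, "rz": 0.3}, {"x": -0.9, "y": 0.6, "z": 0, "rx": 0, "ry": 0, "rz": 0.3}, {"x": -0.9, "y": 0.6, "z": 0, "rx": 0, "ry": 0, "rz": 0.3}, {"x": -1.7, "y": 1.1, "z": 0, "rx": 0, "ry": 0, "rz": 0.6}, {"x": -3, "y": 2, "z": 0, "rx": 0, "ry": 0, "rz": 0}, {"x": -3, "y": 2, "z": 0, "rx": 0, "ry": 0, "rz": 0}, {"x": -3, "y": 2, "z": 0, "rx": 0, "ry": 0, "rz": 0}, {"x": 0, "y": 0, "z": 0, "rx": 0, "ry": 0, "rz": 0}]}}

```text
time: 22.05
tcp_pos: [515.3, 405.3, 224.8]
eef_rot: [2.752, 1.515, 0.0]
force: [-0.3, -1.6, 0.4]
width: 60.2
finger_force: 0.0
```

```bash
python3 - <<'E'
from h import *
s=env.read_state(); print(s['time'],s['tcp_pos'],s['force'],s['finger_force'])
cap('wrist','w6');cap('scene','s6')
im=cv2.imread('pics/w6.png'); im2=cv2.imread('pics/s6.png')[160:280,200:360]
cv2.imwrite('pics/c6.png',np.hstack([cv2.resize(i,(400,300),interpolation=2) for i in(im,im2)]))
E
```

```text
22.05 [515.27 405.33 224.78] [-0.27 -1.56  0.43] 0.0
```

View pics/c6.png

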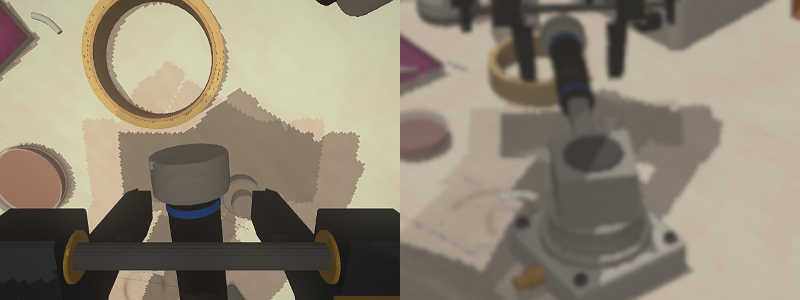

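The handle is clear of both fingers and the wrench is seated on the turned nut. I'll lift away.

Call:
{"fn": "arm_command", "kwargs": {"series": [{"x": 0, "y": 0, "z": 15, "rx": 0, "ry": 0, "rz": 0}, {"x": 0, "y": 0, "z": 25, "rx": 0, "ry": 0, "rz": 0}, {"x": 0, "y": 0, "z": 40, "rx": 0, "ry": 0, "rz": 0}, {"x": 0, "y": 0, "z": 40, "rx": 0, "ry": 0, "rz": 0}, {"x": 0, "y": 0, "z": 0, "rx": 0, "ry": 0, "rz": 0}, {"x": 0, "y": 0, "z": 0, "rx": 0, "ry": 0, "rz": 0}]}}

```text
time: 22.9
tcp_pos: [515.4, 404.9, 344.6]
eef_rot: [2.752, 1.515, -0.001]
force: [0.3, -0.6, -0.1]
width: 59.9
finger_force: 0.0
```

```bash
python3 - <<'E'
from h import *
s=env.read_state(); print(s['time'],s['tcp_pos'],s['force'])
cap('wrist','w7'); 
p=np.load('pics/w7.npz')['p']; g=p.astype(int).sum(2)
W=[]
bl=(p[...,2].astype(int)-p[...,0]>50); n,l,st,ce=cv2.connectedComponentsWithStats(bl[:300].astype(np.uint8))
for i in range(1,n):
    if st[i,4]>20: W.append(world('wrist','w7',[ce[i]],90)[0]); print(st[i],W[-1], np.degrees(np.arctan2(*(W[-1][:2]-[431.5,250.8])[::-1])),np.hypot(*(W[-1][:2]-[431.5,250.8])))
cap('scene','s7'); d=np.load('pics/s7.npz')['d']
px=[(u,v) for v in range(205,240) for u in range(250,305) if d[v,u]>0]; q=world('scene','s7',px); q=q[(q[:,2]>96)&(q[:,2]<110)]; print(len(q),np.median(q,0),np.percentile(q,[3,97],axis=0).mean(0))
E
```

```text
22.9 [515.37 404.94 344.55] [ 0.26 -0.62 -0.09]
[302 234  25   7  51] [518.34 417.34  90.  ] 62.46069669416653 187.82109215518182
708 [429.35 241.84 103.69] [430.7  246.41 102.51]
```

```bash
python3 -c "
from station import env
print(env.hand_in())"
```

```text
the job is handed in; nothing more can be done
None
```

I fitted the wrench fully down on the nut and tightened it until it clicked, stopping about 5 mm into the handle's give (estimated from the falling push force). I then let the handle go, lifted clear and handed the job in at about 23 s; the hand-in gave no verdict.

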